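# Collar on the threading post, imam piece held over it

### The job

First slide the brass collar over the upright steel threading post until it rests flat on the wooden foot, and let it go. Then take the tall horn imam piece from the tray, carry it across the bead rack without touching the rack, and finish while still holding it upright and motionless, its foot centred about 10 mm above the tip of the post and touching nothing but your fingers, so that I can feed the cord through. Leave everything else where it is.

Things in the scene. Friction and masses are not known exactly. Their poses are not given: they have to be found in the camera images.
- tray: Fixed olive-wood tray, 150 x 150 x 14 mm high, four round wells (42 mm diameter, 4 mm deep) centred at x, y = +-40 mm in its frame. Origin: centre of its underside; z up. Collar, imam piece, bead and burnishing stone stand one in each well (floor 10 mm above the table), in any order. The tray is on one side of the rack, the post on the other; which side varies.
- collar: Brass collar: plain ring, 36 mm outside diameter, 15 mm bore, 18 mm high, about 120 g, loose, lying flat in one well (top 14 mm above the tray's surface). Origin: centre of its underside; z along the bore, up.
- imam: Horn imam piece streaked cream and brown, loose, about 35 g, standing upright in one well: 76 mm tall, the tallest thing in the tray. Foot disc 26 mm diameter and 6 mm thick, above it a plain cylinder of 19 mm diameter from 6 to 64 mm, then a small turned finial up to 76 mm. Origin: centre of its underside; z up along its axis. Grip it on the cylinder.
- stand: Fixed threading stand: a round wooden foot, 80 mm diameter, 12 mm high, with an upright round steel post of 9 mm diameter in its middle, tip slightly tapered, 86 mm above the table. Origin: centre of its underside; z up.
- seat (a point): Point on the post's axis at the top face of the stand's wooden foot, 12 mm above the table, where the collar's underside comes to rest.
- post_tip (a point): Centre of the post's top end, 86 mm above the table.
- rack: Fixed bead rack between tray and stand: 280 mm long in its x, 50 mm wide in its y, 120 mm high; two end posts carry two rods full of wooden beads. Origin: centre of its underside. Not to be touched.
- canister: Dark blue tin screw-top canister, loose, 71 mm diameter, 88 mm high, standing on the table about 120 mm from the post on the robot's side. Origin: centre of its underside. Leave alone.
- bead: Dark wooden barrel bead in a well, 29 mm diameter, 26 mm high. Origin: centre of its underside. Leave alone.
- agate: Polished agate burnishing stone in a well, a brown dome 30 mm diameter, 32 mm high. Origin: centre of its underside. Leave alone.
- gauge: Brass bead gauge plate, 45 x 120 mm, 5 mm thick, with four holes, flat on the table beyond the rack. Origin: centre of its underside. Leave alone.
- spool: Thread spool, 40 mm diameter, 45 mm high, on the table beyond the rack. Origin: centre of its underside. Leave alone.
- bowl: Copper bowl with beads, 84 mm diameter, 35 mm high, on the table beyond the rack. Origin: centre of its underside. Leave alone.
- brush: Small brush, 130 mm long, lying flat on the left of the table, outside tray or stand, its length roughly along x. Origin: centre of its underside. Leave alone.
Not all that is in view belongs to the job. What is shaped like the imam but turquoise is not meant. What is shaped like the stand but green is not meant.

How it is judged:
By the outcome, as a careful person would: the job done as asked, in the order asked, and still so for the second after the job is handed in, while the arm keeps its last pose, push and grip.
It also fails if it takes over 72 s, if anything falls off the work surface, if the arm or the gripper's body presses on something with over 40 N, if the wrist force passes 120 N, or if a joint passes its speed limit or range.

### The arm

A 6-joint arm with a two-finger parallel gripper is mounted at the origin on the work surface. World frame = base frame: x ahead of the robot, y to its left, z up, the work surface at z = 0. Lengths are in m, angles in degrees, forces in N, time in s.
With the tool pointing down it reaches from about 0.35 to 0.875 m from the base axis. Payload 4.2 kg.
Tool frame: the origin (TCP) lies midway between the tips of the shut fingers; the grasp point (between the pads) lies 19 mm behind it (r.pinch_z is the distance from the TCP to the grasp point, in m); z points along the fingers, y is the line along which they close (so a half turn about z gives the same grasp; the last joint's range is limited). The gripper opens to 87 mm and grips with 3 to 60 N. Pads are 19 mm wide; open, the fingers measure 117 mm over their backs; the gripper's body (75 mm by 190 mm) begins 51 mm behind the grasp point.
Start: joints at [-52.907, 22.042, 0.453, 0, -68.411, -14.817], TCP at [0.237, -0.578, 0.223] pointing down, gripper open.
Joint ranges: [-179.83, 179.83], [-69.29, 118.12], [-61.27, 80.66], [-181.25, 117.63], [-171.15, -9.14], [-177.46, 177.46]. Speed limits (degrees/s): [159.86, 159.86, 180, 180, 180, 180].

### API

Orientations are given as a 3x3 rotation matrix whose columns are the frame's x, y, z axes.
In Python, from station import r, imaging, models gives the robot as it stands. The module is installed in compiled form; this text tells all that it offers.
- The arm moves only by the tool apply_moves, never from a script. Its argument "moves" is a list of rows, each a list of 2 entries, a list of its own where there are three numbers: the shift along the tool's x, y, z in m, then the turn about the tool's z in degrees. A call has 1 to 5 rows; each row shifts and turns the commanded pose from where the row before left it, along the tool's axes as they then stand; what a row does not reach is not made up. A row lasts 1/12 s, in which the tool goes at most 41.7 mm and 7.16 degrees, less where a joint would pass 70% of its speed; a pose out of reach is approached as far as the arm can. A call is refused whole if a number of a shift passes 0.0417 or a number of a turn 7.16, either way. A call with a gripper value outside its range is refused whole. "hand" is the finger opening in m, from 0 to 0.087, set as the call begins (left out, the last holds). The fingers move at their own pace and stop on an object; the grip force is fixed at half the most. Time passes only in rows, so rows that do not move let the fingers close. It gives the time, the measured TCP pose, the force, the opening and the grip force at its end, in the units of the state.
- r.sense(): the state, without advancing time (a new reading comes with each control period).
- imaging.capture(name): name is "side" or "top" or "wrist"; returns a dict with "frame" (384x512x3 uint8, blue, green, red), "intrinsics" (3x3 intrinsics, pixels), "eye" and "orientation" of the camera in the world. Camera axes: x right, y down, z forward; pixel columns grow to the right and rows downward; lengths in m; the calibration is good to about 2 mm. A picture is of the moment at which its call begins. There is no depth.
- r.finish_job(): hands the job in; it is judged then, once.
Trained networks look in a picture, given as the dict that the camera call returned (one of the last four; its "shot" number tells which), for a name from the list of things; names that differ only in an ending like _2 or _b are one class to them, and where a whole thing is asked for, a point or a joint stands for the part that bears it (a point fixed in the world has none). Each returns a list of dicts, best first, with "confidence" (0 to 1); they miss things now and then, are a little off and sometimes report something else, mostly with a low value. They report only what shows in the picture. A call takes as long as a camera call. They do not tell look-alikes from the thing itself.
- models.cut_out(picture, target): "region" (384x512 bool, what is visible of it) and "extent" ([left, top, width, height] as shares, 0 to 1, of the picture: columns of its width, rows of its height, round what is visible of it).
- models.place_of(picture, target): "at" ([column, row] as shares, 0 to 1, of the picture: columns of its width, rows of its height: a listed point, or the origin of a listed thing).
The state is a dict: "time_s": time; "joints": joint angles; "joint_velocities": joint speeds; "effort": joint torques, N m; "tcp_pos": TCP position; "ee_rot": TCP orientation; "wrist_force": force on the tool from outside, world axes, zero at the start; "moment": the same for the moment, N m; "gripper_width": opening from 0.0 (shut) to 1.0 (fully open); "gripper_force": force on a finger pad.
Only numpy, scipy, OpenCV 4.12 (cv2) and the standard library are available. Lean on these libraries where they do the work, as an engineer would, in place of code of your own. Each camera call takes 0.05 s, during which the arm holds its last target. There are 200 camera calls.

## Working session

There is one attempt and no reset: what is moved stays moved. The work goes in short steps, Python scripts to look and compute and a tool call to move; the robot and the scene stay as the last step left them, time stands still between calls to the robot, and variables do not carry over. Pictures are saved under pics/ and viewed, at most 10 in all, crops included, and the job is handed in when it is done.

Besides the shell and the picture viewer there is one more tool, called by a JSON object that holds its "fn" and its "kwargs", one argument or row to a line. apply_moves: Moves the arm, as the interface text tells. Its arguments: {"type":"object","properties":{"moves":{"type":"array"},"hand":{"type":"number"}},"required":["moves"]}

```bash
mkdir -p pics
cat > h.py <<'E'
import numpy as np, cv2
from station import r, imaging, models
def ray(p,uv):
    K=np.array(p["intrinsics"]);R=np.array(p["orientation"])
    d=R@np.linalg.inv(K)@np.array([uv[0],uv[1],1.0]); return np.array(p["eye"]),d/np.linalg.norm(d)
def atz(p,uv,z):
    e,d=ray(p,uv); return e+d*(z-e[2])/d[2]
def px(a): return np.array(a)*[512,384]
def proj(p,X):
    K=np.array(p["intrinsics"]);R=np.array(p["orientation"])
    c=K@(R.T@(np.array(X)-np.array(p["eye"])));return c[:2]/c[2]
E
python3 - <<'E'
from h import *
np.set_printoptions(precision=4,suppress=True)
ps={}
for n in ["top","side"]:
    p=ps[n]=imaging.capture(n); cv2.imwrite(f"pics/{n}0.png",p["frame"])
    print(n,p["eye"],np.array(p["orientation"]).tolist(),p["intrinsics"][0][0])
    Z=dict(tray=0,collar=.01,imam=.01,stand=0,post_tip=.086,seat=.012,rack=0,canister=0,bead=.01,agate=.01)
    for k,z in Z.items():
        for d in models.place_of(p,k)[:3]:
            u=px(d["at"]); print(k,round(d["confidence"],2),u.round(1),atz(p,u,z))
cv2.imwrite("pics/both0.png",np.vstack([ps["top"]["frame"],ps["side"]["frame"]])[:, :])
s=r.sense();print(s["time_s"],s["tcp_pos"],s["ee_rot"],s["gripper_width"])
E
```

```text
top [0.3938 0.0244 1.1327] [[-0.008985637445343803, -0.9819368208709802, 0.18899560348720623], [-0.9997716409376065, 0.012486713350728231, 0.017342086570608824], [-0.019388767279705597, -0.18879661492592817, -0.98182478777829]] 400.8413295671934
tray 0.87 [183.2 214.8] [0.5351 0.2508 0.    ]
tray 0.63 [175.5 233.6] [0.482  0.2712 0.    ]
collar 0.49 [196.2 197.1] [0.5841 0.2129 0.01  ]
imam 0.61 [196.8 263.3] [0.3988 0.2077 0.01  ]
imam 0.42 [176.5 232.5] [0.4842 0.2664 0.01  ]
imam 0.25 [338.  247.4] [ 0.4384 -0.1827  0.01  ]
stand 0.76 [346.9 205.9] [ 0.5552 -0.2152  0.    ]
stand 0.69 [395.  227.4] [ 0.4928 -0.3464  0.    ]
post_tip 0.94 [356.7 197. ] [ 0.5663 -0.224   0.086 ]
post_tip 0.7 [401.7 224.9] [ 0.4916 -0.336   0.086 ]
seat 0.9 [395.6 225.3] [ 0.4976 -0.3446  0.012 ]
seat 0.81 [348.8 203.9] [ 0.5591 -0.2184  0.012 ]
seat 0.4 [129.1 205. ] [0.5633 0.4034 0.012 ]
rack 0.86 [274.5 202. ] [ 0.5689 -0.0099  0.    ]
canister 0.69 [336.  245.2] [ 0.445  -0.1791  0.    ]
bead 0.59 [168.5 205.8] [0.5601 0.2913 0.01  ]
agate 0.39 [202.7 225.6] [0.5027 0.193  0.01  ]
side [-0.0139 
[... 558 characters left out ...]
289  0.    ]
stand 0.54 [305.1 168. ] [ 0.5729 -0.2181  0.    ]
post_tip 0.8 [309.9 142.2] [ 0.5681 -0.2299  0.086 ]
post_tip 0.67 [349.4 132.9] [ 0.4978 -0.3499  0.086 ]
seat 0.76 [346.4 153.3] [ 0.5007 -0.3516  0.012 ]
seat 0.67 [308.2 166.2] [ 0.561  -0.2154  0.012 ]
rack 0.82 [268.5 200.4] [ 0.5697 -0.0134  0.    ]
rack 0.64 [336.1 188. ] [ 0.4443 -0.1741  0.    ]
canister 0.85 [337.1 185.4] [ 0.4481 -0.1878  0.    ]
canister 0.55 [243.8 251.4] [0.5008 0.1934 0.    ]
bead 0.47 [197.1 260.6] [0.5641 0.2893 0.01  ]
agate 0.6 [242.9 249.8] [0.4992 0.1989 0.01  ]
1.1 [ 0.2369 -0.5783  0.2226] [[-0.9254 -0.3791  0.    ]
 [-0.3791  0.9254  0.    ]
 [-0.      0.     -1.    ]] 1.0019878077544817
```

View pics/top0.png

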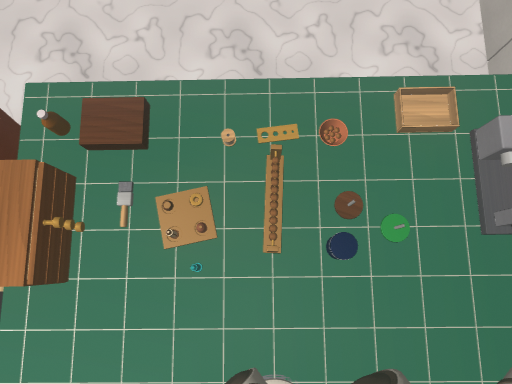

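View pics/side0.png

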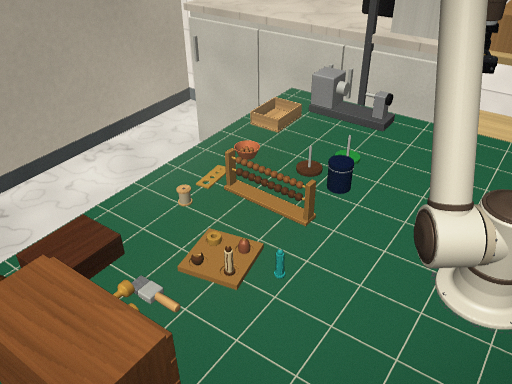

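The top view shows the tray at about (185,218) px, with the horn imam at (173,234), collar (196,199), bead (168,206) and agate (202,227). The brown stand is at (348,205), with the canister at (343,245) and the rack at (274,200). The decoys are the turquoise imam (196,267) and the green stand (395,227). The side view agrees. I'll square the tool to the world axes, then move over the tray.

{"fn": "apply_moves", "kwargs": {
  "moves": [
    [[0,0,0],7.16],
    [[0,0,0],7.16],
    [[0,0,0],7.16],
    [[0,0,0],0.8],
    [[0,0,0],0]
  ],
  "hand": 0.055
}}

```text
time_s: 1.52
tcp_pos: [0.237, -0.5783, 0.2226]
ee_rot: [[-1.0, -0.002, -0.0], [-0.002, 1.0, -0.0], [0.0, -0.0, -1.0]]
wrist_force: [0.3, 0.5, -0.7]
gripper_width: 0.705
gripper_force: 0.0
```

{"fn": "apply_moves", "kwargs": {
  "moves": [
    [[-0.0138,0.039,0],0],
    [[-0.0138,0.039,0],0],
    [[-0.0138,0.039,0],0],
    [[-0.0138,0.039,0],0],
    [[-0.0138,0.039,0],0]
  ]
}}

```text
time_s: 1.93
tcp_pos: [0.3061, -0.3817, 0.2226]
ee_rot: [[-1.0, -0.002, 0.0], [-0.002, 1.0, -0.0], [-0.0, -0.0, -1.0]]
wrist_force: [2.1, -0.2, 0.7]
gripper_width: 0.634
gripper_force: 0.0
```

{"fn": "apply_moves", "kwargs": {
  "moves": [
    [[-0.0138,0.039,0],0],
    [[-0.0138,0.039,0],0],
    [[-0.0138,0.039,0],0],
    [[-0.0138,0.039,0],0],
    [[-0.0138,0.039,0],0]
  ]
}}

```text
time_s: 2.35
tcp_pos: [0.3752, -0.1865, 0.223]
ee_rot: [[-1.0, -0.003, 0.001], [-0.003, 1.0, -0.0], [-0.001, -0.0, -1.0]]
wrist_force: [1.0, -0.0, 0.0]
gripper_width: 0.633
gripper_force: 0.0
```

{"fn": "apply_moves", "kwargs": {
  "moves": [
    [[-0.0138,0.039,0],0],
    [[-0.0138,0.039,0],0],
    [[-0.0138,0.039,0],0],
    [[-0.0138,0.039,0],0],
    [[-0.0138,0.039,0],0]
  ]
}}

```text
time_s: 2.77
tcp_pos: [0.4442, 0.0088, 0.2231]
ee_rot: [[-1.0, -0.004, 0.001], [-0.004, 1.0, 0.0], [-0.001, 0.0, -1.0]]
wrist_force: [1.0, -0.6, 0.4]
gripper_width: 0.634
gripper_force: 0.0
```

{"fn": "apply_moves", "kwargs": {
  "moves": [
    [[-0.0138,0.039,0],0],
    [[-0.0138,0.039,0],0],
    [[-0.0138,0.039,0],0],
    [[-0.0138,0.039,0],0],
    [[-0.0138,0.039,0],0]
  ]
}}

```text
time_s: 3.18
tcp_pos: [0.5133, 0.2038, 0.2228]
ee_rot: [[-1.0, -0.004, 0.001], [-0.004, 1.0, 0.0], [-0.001, 0.0, -1.0]]
wrist_force: [0.6, -0.8, 0.5]
gripper_width: 0.631
gripper_force: 0.0
```

{"fn": "apply_moves", "kwargs": {
  "moves": [
    [[-0.01,0.02,0],0],
    [[0,0,0],0],
    [[0,0,0],0]
  ]
}}

```text
time_s: 3.43
tcp_pos: [0.523, 0.2227, 0.2218]
ee_rot: [[-1.0, -0.004, -0.001], [-0.004, 1.0, -0.001], [0.001, -0.001, -1.0]]
wrist_force: [0.3, -0.0, -0.8]
gripper_width: 0.63
gripper_force: 0.0
```

```bash
cat > look.py <<'E'
from h import *
import sys
np.set_printoptions(precision=4,suppress=True)
p=imaging.capture("wrist"); cv2.imwrite(f"pics/{sys.argv[1]}.png",p["frame"])
Z=dict(tray=0,collar=.01,imam=.01,bead=.01,agate=.01,stand=0,post_tip=.086,seat=.012,canister=0)
print(p["eye"],np.array(p["orientation"])[:,2],p["intrinsics"][0][0])
for k in sys.argv[2:]:
    for d in models.place_of(p,k)[:2]:
        u=px(d["at"]); print(k,round(d["confidence"],2),u.round(1),atz(p,u,Z[k]))
s=r.sense();print(s["time_s"],s["tcp_pos"],s["joints"])
E
python3 look.py w1 tray collar imam bead agate
```

```text
[0.4559 0.2229 0.3847] [ 0.2493  0.     -0.9684] 303.19280530438454
tray 0.87 [262.  171.9] [0.5327 0.2411 0.    ]
tray 0.4 [287.3 132.4] [0.4823 0.2719 0.    ]
collar 0.68 [238.  203.8] [0.5728 0.2102 0.01  ]
imam 0.96 [288.9 133.1] [0.4824 0.2727 0.01  ]
imam 0.58 [231.2  54.8] [0.3942 0.2032 0.01  ]
bead 0.54 [302.6 195.6] [0.5615 0.2932 0.01  ]
agate 0.76 [227.1 148.8] [0.5018 0.1971 0.01  ]
3.7333 [0.5228 0.2207 0.223 ] [  39.2399   16.4149   -7.7978    0.0018  -65.7545 -129.2812]
```

View pics/w1.png

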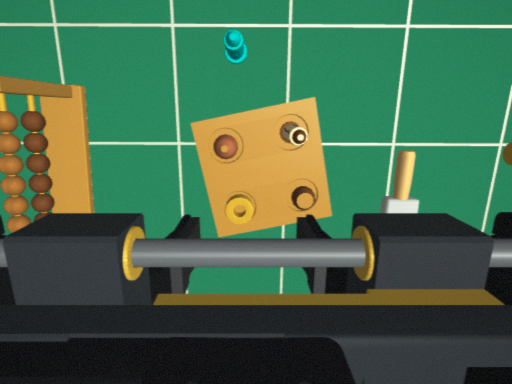

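Run:
```python
from h import *
np.set_printoptions(precision=4,suppress=True)
p=imaging.capture("wrist")
g=cv2.cvtColor(p["frame"],cv2.COLOR_BGR2HSV)
for d in models.cut_out(p,"tray")[:1]:
    m=d["region"].astype(np.uint8); c=max(cv2.findContours(m,0,2)[0],key=cv2.contourArea)
    q=cv2.approxPolyDP(cv2.convexHull(c),8,True)[:,0]; print(q.tolist()); w=np.array([atz(p,u,.014) for u in q]); print(w, np.linalg.norm(w-np.roll(w,1,0),axis=1))
    print("tray c",w.mean(0))
for k,z in [("collar",.028)]:
    for n in ["wrist","top","side"]:
        P=p if n=="wrist" else imaging.capture(n)
        for d in models.cut_out(P,k)[:1]:
            m=d["region"].astype(np.uint8);x,y,w,h=cv2.boundingRect(m);print(n,k,d["confidence"],x,y,w,h)
            c=max(cv2.findContours(m,0,2)[0],key=cv2.contourArea); (u,v),rr=cv2.minEnclosingCircle(c)
            print(atz(P,(u,v),.022), atz(P,(x+w/2,y+h/2),.022))
# project predicted collar
for X in [(.581,.217),(.573,.210)]:
    print(proj(p,[*X,.028]),proj(p,[*X,.014]))
cv2.imwrite("pics/w2.png",cv2.resize(p["frame"][90:250,180:340],None,fx=3.5,fy=3.5,interpolation=cv2.INTER_CUBIC))
```

```text
[[232, 135], [238, 150], [223, 158], [214, 143]]
[[0.4848 0.2018 0.014 ]
 [0.503  0.2089 0.014 ]
 [0.5128 0.1903 0.014 ]
 [0.4944 0.1797 0.014 ]] [0.0241 0.0195 0.0211 0.0212]
tray c [0.4987 0.1952 0.014 ]
wrist collar 0.77 227 194 28 30
[0.5756 0.211  0.022 ] [0.5764 0.2123 0.022 ]
side collar 0.75 206 230 17 16
[0.5738 0.2146 0.022 ] [0.5727 0.2147 0.022 ]
[244.705  214.0409] [244.8121 210.4374]
[239.0366 207.9355] [239.3415 204.5259]
```

View pics/w2.png

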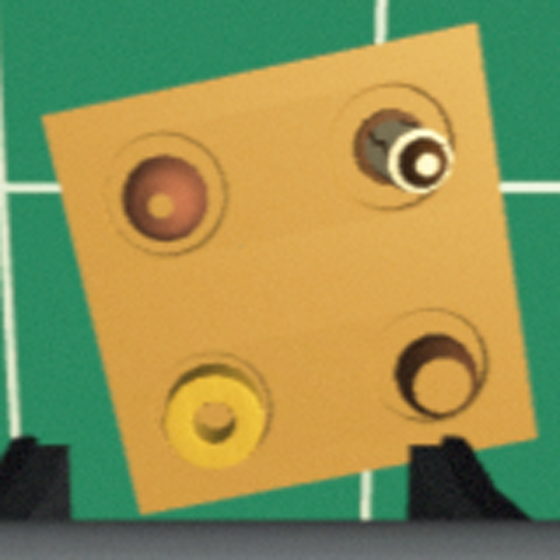

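{"fn": "apply_moves", "kwargs": {
  "moves": [
    [[-0.027,-0.004,0],0],
    [[-0.0257,-0.0037,0],0],
    [[0,0,0.04],0],
    [[0,0,0.04],0],
    [[0,0,0.04],0]
  ]
}}

```text
time_s: 4.5
tcp_pos: [0.5763, 0.214, 0.1017]
ee_rot: [[-1.0, 0.001, 0.002], [0.001, 1.0, 0.002], [-0.002, 0.002, -1.0]]
wrist_force: [0.5, 1.1, -0.3]
gripper_width: 0.631
gripper_force: 0.0
```

{"fn": "apply_moves", "kwargs": {
  "moves": [
    [[0,0,0.02],0],
    [[0,0,0],0],
    [[0,0,0],0]
  ]
}}

```text
time_s: 4.75
tcp_pos: [0.5757, 0.2137, 0.0819]
ee_rot: [[-1.0, -0.0, -0.001], [-0.0, 1.0, -0.002], [0.001, -0.002, -1.0]]
wrist_force: [1.7, 1.3, 0.8]
gripper_width: 0.632
gripper_force: 0.0
```

```bash
python3 look.py w3 collar bead
python3 - <<'E'
from h import *
p=imaging.capture("side")
s=r.sense();t=np.array(s["tcp_pos"]);print(t,proj(p,t))
a=p["frame"][190:300,160:320]; cv2.imwrite("pics/w3b.png",np.hstack([cv2.resize(a,(560,385)),cv2.resize(cv2.imread("pics/w3.png")[150:330,180:290],(235,385))]))
E
```

```text
[0.5086 0.2143 0.2449] [ 0.249  -0.0018 -0.9685] 303.19280530438454
collar 0.85 [245.7 193.7] [0.5733 0.2121 0.01  ]
collar 0.71 [495.6 184.2] [0.5653 0.411  0.01  ]
bead 0.64 [344.4 178.7] [0.5609 0.2904 0.01  ]
4.9 [0.5773 0.2149 0.0851] [  35.4751   28.1797  -11.0983    0.0434  -50.4421 -125.4702]
[0.57707548 0.21488541 0.08512093] [211.40058925 216.74028277]
```

View pics/w3b.png

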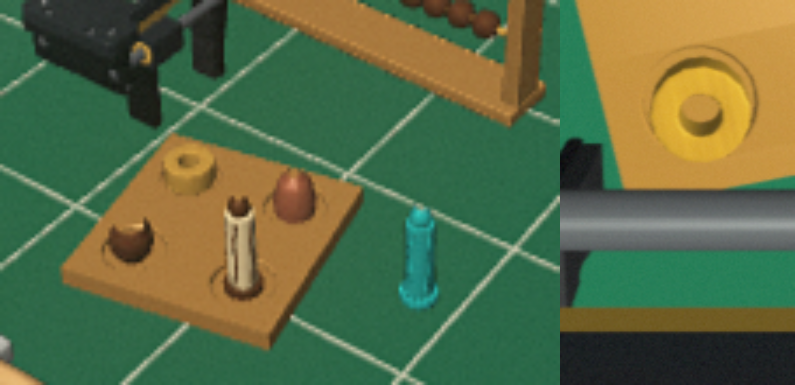

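Run:
```python
from h import *
np.set_printoptions(precision=4,suppress=True)
for i in range(4):
    p=imaging.capture("wrist"); t=np.array(r.sense()["tcp_pos"])
    d=models.cut_out(p,"collar")[0]; x,y,w,h=cv2.boundingRect(d["region"].astype(np.uint8))
    print(t,p["eye"],x,y,w,h,atz(p,(245.5,201.4),.028)-t,atz(p,(x+w/2,y+h/2),.024)-t)
```

```text
[0.5768 0.2147 0.0849] [0.5091 0.2148 0.2477] 220 173 47 50 [ 0.0002 -0.0012 -0.0569] [-0.0013 -0.0028 -0.0609]
[0.5763 0.2144 0.0842] [0.5088 0.2146 0.2472] 221 174 46 49 [-0.0001 -0.0012 -0.0562] [-0.0012 -0.0024 -0.0602]
[0.576  0.2142 0.0835] [0.5085 0.2144 0.2466] 222 176 46 48 [-0.0005 -0.0014 -0.0555] [-0.0003 -0.0018 -0.0595]
[0.5758 0.214  0.083 ] [0.5084 0.2143 0.246 ] 221 176 48 49 [-0.0008 -0.0014 -0.055 ] [-0.0003 -0.0018 -0.059 ]
```

{"fn": "apply_moves", "kwargs": {
  "moves": [
    [[0,-0.0015,0.03],0],
    [[0,0,0.025],0],
    [[0,0,0.009],0],
    [[0,0,0],0],
    [[0,0,0],0]
  ]
}}

```text
time_s: 5.77
tcp_pos: [0.5761, 0.2126, 0.0189]
ee_rot: [[-1.0, -0.001, 0.0], [-0.001, 1.0, -0.0], [-0.0, -0.0, -1.0]]
wrist_force: [-0.7, -0.3, 1.1]
gripper_width: 0.634
gripper_force: 0.0
```

{"fn": "apply_moves", "kwargs": {
  "moves": [
    [[0,0,0],0],
    [[0,0,0],0],
    [[0,0,0],0],
    [[0,0,0],0],
    [[0,0,0],0]
  ]
}}

```text
time_s: 6.18
tcp_pos: [0.5759, 0.2126, 0.0191]
ee_rot: [[-1.0, 0.0, 0.001], [0.0, 1.0, 0.001], [-0.001, 0.001, -1.0]]
wrist_force: [0.7, 0.5, -0.5]
gripper_width: 0.627
gripper_force: 0.0
```

{"fn": "apply_moves", "kwargs": {
  "moves": [
    [[0,0,0],0],
    [[0,0,0],0],
    [[0,0,0],0],
    [[0,0,0],0],
    [[0,0,0],0]
  ],
  "hand": 0.02
}}

```text
time_s: 6.6
tcp_pos: [0.5756, 0.2124, 0.0185]
ee_rot: [[-1.0, 0.0, -0.0], [0.0, 1.0, -0.0], [0.0, -0.0, -1.0]]
wrist_force: [0.4, -0.7, 0.3]
gripper_width: 0.398
gripper_force: 30.0
```

{"fn": "apply_moves", "kwargs": {
  "moves": [
    [[0,0,0],0],
    [[0,0,0],0],
    [[0,0,0],0]
  ]
}}

```text
time_s: 6.85
tcp_pos: [0.5757, 0.2124, 0.0185]
ee_rot: [[-1.0, 0.0, -0.0], [0.0, 1.0, -0.0], [0.0, -0.0, -1.0]]
wrist_force: [-0.0, 0.5, 0.3]
gripper_width: 0.405
gripper_force: 30.0
```

{"fn": "apply_moves", "kwargs": {
  "moves": [
    [[0,0,-0.03],0],
    [[0,0,-0.04],0],
    [[0,0,-0.04],0],
    [[0,0,-0.04],0],
    [[0,0,-0.04],0]
  ]
}}

```text
time_s: 7.27
tcp_pos: [0.575, 0.2122, 0.21]
ee_rot: [[-1.0, 0.0, -0.001], [0.0, 1.0, -0.0], [0.001, -0.0, -1.0]]
wrist_force: [0.5, 0.6, -2.4]
gripper_width: 0.403
gripper_force: 30.0
```

{"fn": "apply_moves", "kwargs": {
  "moves": [
    [[0,-0.02,0],0],
    [[-0.004,-0.038,0],0],
    [[-0.004,-0.038,0],0],
    [[-0.004,-0.038,0],0],
    [[-0.004,-0.038,0],0]
  ]
}}

```text
time_s: 7.68
tcp_pos: [0.5911, 0.0391, 0.2082]
ee_rot: [[-1.0, -0.001, -0.001], [-0.001, 1.0, 0.0], [0.001, 0.0, -1.0]]
wrist_force: [0.2, -0.5, -2.5]
gripper_width: 0.401
gripper_force: 30.0
```

{"fn": "apply_moves", "kwargs": {
  "moves": [
    [[-0.004,-0.038,0],0],
    [[-0.004,-0.038,0],0],
    [[-0.004,-0.038,0],0],
    [[0,-0.038,0],0],
    [[0,-0.038,0],0]
  ]
}}

```text
time_s: 8.1
tcp_pos: [0.6032, -0.1512, 0.2079]
ee_rot: [[-1.0, 0.0, -0.001], [0.0, 1.0, 0.001], [0.001, 0.001, -1.0]]
wrist_force: [0.7, 0.3, -1.2]
gripper_width: 0.401
gripper_force: 30.0
```

{"fn": "apply_moves", "kwargs": {
  "moves": [
    [[0,-0.03,0],0],
    [[0,-0.025,0],0],
    [[0,-0.013,0],0],
    [[0,0,0],0],
    [[0,0,0],0]
  ]
}}

```text
time_s: 8.52
tcp_pos: [0.6033, -0.2177, 0.2079]
ee_rot: [[-1.0, 0.001, -0.001], [0.001, 1.0, 0.001], [0.001, 0.001, -1.0]]
wrist_force: [0.4, 0.3, -2.1]
gripper_width: 0.402
gripper_force: 30.0
```

```bash
python3 look.py w4 stand post_tip seat canister
python3 - <<'E'
from h import *
np.set_printoptions(precision=4,suppress=True)
print("--- top/side")
for n in ["top","side"]:
    p=imaging.capture(n)
    for k,z in [("post_tip",.086),("seat",.012)]:
        for d in models.place_of(p,k)[:2]: print(n,k,d["confidence"],px(d["at"]),atz(p,px(d["at"]),z))
E
```

```text
[ 0.5361 -0.2174  0.3707] [ 0.2493  0.0002 -0.9684] 303.19280530438454
stand 0.88 [137.4  69.1] [ 0.49   -0.3437  0.    ]
post_tip 0.76 [248.6 131.4] [ 0.5549 -0.2166  0.086 ]
post_tip 0.58 [106.   61.3] [ 0.4943 -0.3413  0.086 ]
seat 0.86 [135.6  66.3] [ 0.4887 -0.3414  0.012 ]
seat 0.78 [247.6 131.9] [ 0.5604 -0.2175  0.012 ]
canister 0.73 [279.8  22.2] [ 0.4416 -0.1817  0.    ]
8.7667 [ 0.6038 -0.2163  0.2086] [ -5.2841  24.1674   1.749   -0.0113 -67.5805 -84.6173]
--- top/side
top post_tip 0.65 [403.3024 227.2128] [ 0.4855 -0.3397  0.086 ]
top post_tip 0.62 [354.7136 198.2976] [ 0.5629 -0.2186  0.086 ]
top seat 0.79 [398.3872 226.4064] [ 0.4944 -0.352   0.012 ]
top seat 0.69 [344.5248 201.984 ] [ 0.5647 -0.2066  0.012 ]
side post_tip 0.63 [310.8864 144.8832] [ 0.5575 -0.2172  0.086 ]
side post_tip 0.54 [350.976  135.2832] [ 0.4869 -0.3384  0.086 ]
side seat 0.79 [348.2112 153.2928] [ 0.496  -0.3548  0.012 ]
side seat 0.6 [309.4016 166.3872] [ 0.5575 -0.2165  0.012 ]
```

View pics/w4.png

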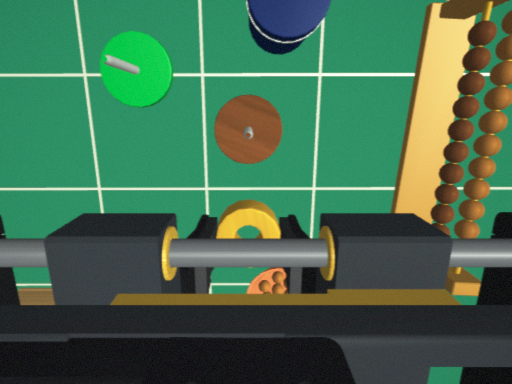

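Run:
```python
from h import *
np.set_printoptions(precision=4,suppress=True)
p=imaging.capture("wrist");t=np.array(r.sense()["tcp_pos"]);print(t)
f=p["frame"]; h=cv2.cvtColor(f,cv2.COLOR_BGR2HSV)
b=cv2.inRange(h,(0,60,40),(18,255,200)); b[:,:205]=0;b[:,292:]=0;b[:85]=0;b[175:]=0
c=max(cv2.findContours(b,0,2)[0],key=cv2.contourArea); (u,v),rr=cv2.minEnclosingCircle(c); e=cv2.fitEllipse(c)
print("foot",u,v,rr,e,atz(p,e[0],.012),atz(p,(u,v),.012))
g=(h[...,1]<50)&(b*0==0); g[:,:235]=0;g[:,262:]=0;g[:118]=0;g[145:]=0
ys,xs=np.nonzero(g);print("post px",xs.min(),xs.max(),ys.min(),ys.max(),len(xs),xs.mean(),ys.mean())
for X in [(.5555,-.2165),(.558,-.217)]:
    print(proj(p,[*X,.086]),proj(p,[*X,.012]))
y=cv2.inRange(h,(18,120,90),(35,255,255)); y[:198]=0;y[240:]=0;y[:,:214]=0;y[:,285:]=0
ys,xs=np.nonzero(y);print("collar",xs.min(),xs.max(),ys.min()); print(proj(p,[t[0],t[1],t[2]+.0095]),proj(p,[t[0]-.018,t[1],t[2]+.0095]))
cv2.imwrite("pics/w5.png",cv2.resize(f[85:265,200:300],None,fx=3.3,fy=3.3,interpolation=cv2.INTER_CUBIC))
```

```text
[ 0.6037 -0.2173  0.2086]
foot 248.03488159179688 128.17442321777344 34.18813705444336 ((247.60960388183594, 128.18411254882812), (65.74247741699219, 67.40260314941406), 176.0179901123047) [ 0.5568 -0.2173  0.012 ] [ 0.5568 -0.2168  0.012 ]
post px 244 252 126 137 60 248.26666666666668 130.91666666666666
[248.3539 131.3377] [248.2623 127.0184]
[247.814  134.0689] [247.832  129.2036]
collar 216 280 200
[247.1357 237.5614] [247.1249 206.0807]
```

View pics/w5.png

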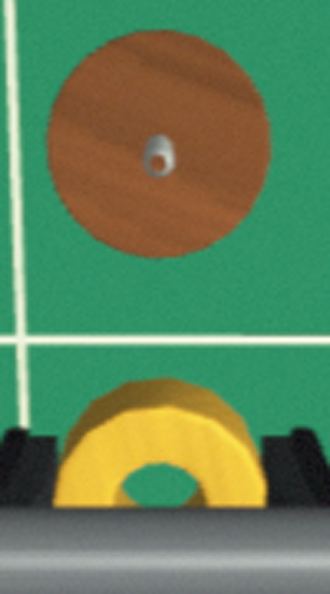

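{"fn": "apply_moves", "kwargs": {
  "moves": [
    [[0.025,0,0],0],
    [[0.022,0,0],0],
    [[0,0,0.04],0],
    [[0,0,0.04],0],
    [[0,0,0.02],0]
  ]
}}

```text
time_s: 9.53
tcp_pos: [0.5538, -0.2169, 0.1049]
ee_rot: [[-1.0, 0.002, -0.005], [0.002, 1.0, 0.002], [0.005, 0.002, -1.0]]
wrist_force: [-1.1, 0.2, -1.9]
gripper_width: 0.399
gripper_force: 30.0
```

{"fn": "apply_moves", "kwargs": {
  "moves": [
    [[0,0,0],0],
    [[0,0,0],0],
    [[0,0,0],0],
    [[0,0,0],0],
    [[0,0,0],0]
  ]
}}

```text
time_s: 9.95
tcp_pos: [0.558, -0.2178, 0.1106]
ee_rot: [[-1.0, -0.0, 0.004], [-0.0, 1.0, -0.001], [-0.004, -0.001, -1.0]]
wrist_force: [0.6, 0.1, -0.4]
gripper_width: 0.4
gripper_force: 30.0
```

Run:
```python
from h import *
np.set_printoptions(precision=4,suppress=True)
t=np.array(r.sense()["tcp_pos"]);print(t)
p=imaging.capture("wrist"); q=imaging.capture("side"); o=imaging.capture("top")
print("pred collar bottom/tip side",proj(q,[*t[:2],t[2]-.0085]),proj(q,[.557,-.2168,.086]))
R=lambda f,s:cv2.resize(f,s,interpolation=cv2.INTER_CUBIC)
cv2.imwrite("pics/w6.png",np.hstack([R(p["frame"][100:260,190:310],(330,440)),R(q["frame"][90:190,260:360],(440,440))]))
for k in ["collar","post_tip"]:
    for d in models.place_of(q,k)[:2]: print(k,d["confidence"],px(d["at"]))
```

```text
[ 0.558  -0.2178  0.1106]
pred collar bottom/tip side [311.1286 139.9196] [310.9594 144.985 ]
collar 0.47 [310.016  140.3904]
collar 0.42 [185.4976 203.5968]
post_tip 0.7 [310.5792 144.8064]
post_tip 0.66 [352.2048 134.592 ]
```

View pics/w6.png

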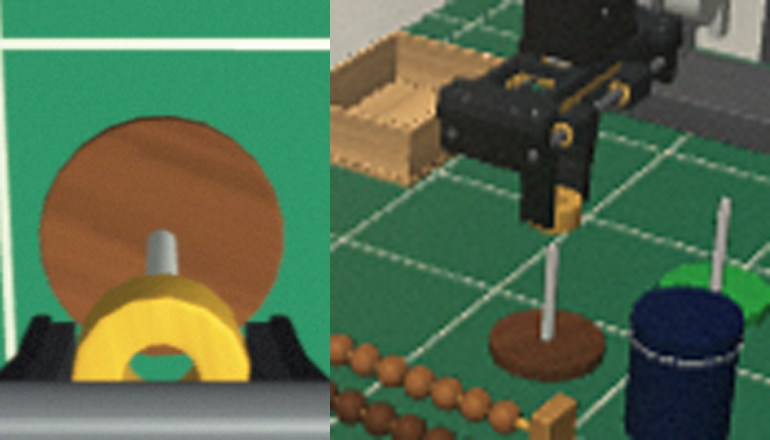

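{"fn": "apply_moves", "kwargs": {
  "moves": [
    [[0,0,0],0],
    [[0,0,0],0],
    [[0,0,0],0],
    [[0,0,0],0],
    [[0,0,0],0]
  ]
}}

```text
time_s: 10.62
tcp_pos: [0.5566, -0.2176, 0.1085]
ee_rot: [[-1.0, 0.0, -0.0], [0.0, 1.0, -0.0], [0.0, -0.0, -1.0]]
wrist_force: [1.0, -0.6, -1.4]
gripper_width: 0.398
gripper_force: 30.0
```

{"fn": "apply_moves", "kwargs": {
  "moves": [
    [[0,0,0.005],0],
    [[0,0,0.005],0],
    [[0,0,0.004],0],
    [[0,0,0.003],0],
    [[0,0,0.002],0]
  ]
}}

```text
time_s: 11.03
tcp_pos: [0.5563, -0.2175, 0.0887]
ee_rot: [[-1.0, 0.0, -0.001], [0.0, 1.0, 0.0], [0.001, 0.0, -1.0]]
wrist_force: [-0.1, 0.2, -1.3]
gripper_width: 0.402
gripper_force: 30.0
```

{"fn": "apply_moves", "kwargs": {
  "moves": [
    [[0,0,0],0],
    [[0,0,0],0],
    [[0,0,0],0],
    [[0,0,0],0],
    [[0,0,0],0]
  ]
}}

```text
time_s: 11.45
tcp_pos: [0.5568, -0.2176, 0.0898]
ee_rot: [[-1.0, 0.0, 0.001], [0.0, 1.0, -0.0], [-0.001, -0.0, -1.0]]
wrist_force: [-0.2, 0.7, -1.5]
gripper_width: 0.402
gripper_force: 30.0
```

Run:
```python
from h import *
np.set_printoptions(precision=4,suppress=True)
s=r.sense();print(s["tcp_pos"],s["wrist_force"],s["moment"])
p=imaging.capture("wrist"); q=imaging.capture("side")
R=lambda f,s:cv2.resize(f,s,interpolation=cv2.INTER_CUBIC)
cv2.imwrite("pics/w7.png",np.hstack([R(p["frame"][140:260,190:310],(390,390)),R(q["frame"][110:180,275:345],(400,390))]))
```

```text
[ 0.5568 -0.2176  0.0898] [-0.1908  0.7387 -1.5489] [-0.0441 -0.0477 -0.0508]
```

View pics/w7.png

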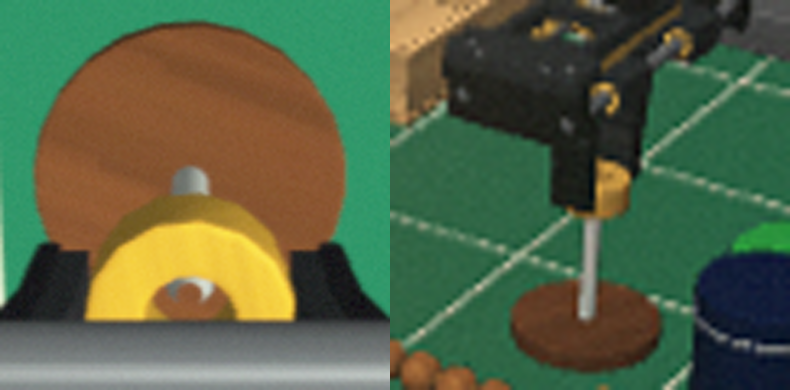

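{"fn": "apply_moves", "kwargs": {
  "moves": [
    [[-0.0012,-0.0005,0],0],
    [[0,0,0.01],0],
    [[0,0,0.01],0],
    [[0,0,0.01],0],
    [[0,0,0],0]
  ]
}}

```text
time_s: 11.97
tcp_pos: [0.5556, -0.2176, 0.0561]
ee_rot: [[-1.0, 0.001, -0.006], [0.001, 1.0, 0.001], [0.006, 0.001, -1.0]]
wrist_force: [-0.9, -0.7, -2.3]
gripper_width: 0.404
gripper_force: 30.0
```

{"fn": "apply_moves", "kwargs": {
  "moves": [
    [[0,0,0.01],0],
    [[0,0,0.01],0],
    [[0,0,0.008],0],
    [[0,0,0],0],
    [[0,0,0],0]
  ]
}}

```text
time_s: 12.38
tcp_pos: [0.5574, -0.218, 0.0307]
ee_rot: [[-1.0, 0.0, -0.002], [0.0, 1.0, 0.0], [0.002, 0.0, -1.0]]
wrist_force: [1.1, -0.6, -0.6]
gripper_width: 0.402
gripper_force: 30.0
```

{"fn": "apply_moves", "kwargs": {
  "moves": [
    [[0,0,0],0],
    [[0,0,0],0],
    [[0,0,0],0],
    [[0,0,0],0],
    [[0,0,0],0]
  ]
}}

```text
time_s: 12.8
tcp_pos: [0.5581, -0.2181, 0.0319]
ee_rot: [[-1.0, -0.0, 0.001], [-0.0, 1.0, -0.0], [-0.001, -0.0, -1.0]]
wrist_force: [-0.2, -0.4, -0.9]
gripper_width: 0.398
gripper_force: 30.0
```

{"fn": "apply_moves", "kwargs": {
  "moves": [
    [[0,0,0.005],0],
    [[0,0,0.004],0],
    [[0,0,0],0],
    [[0,0,0],0],
    [[0,0,0],0]
  ]
}}

```text
time_s: 13.22
tcp_pos: [0.5579, -0.2181, 0.0224]
ee_rot: [[-1.0, 0.0, -0.0], [0.0, 1.0, -0.0], [0.0, -0.0, -1.0]]
wrist_force: [0.9, -0.0, -1.8]
gripper_width: 0.4
gripper_force: 30.0
```

{"fn": "apply_moves", "kwargs": {
  "moves": [
    [[0,0,0],0],
    [[0,0,0],0],
    [[0,0,0],0],
    [[0,0,0],0],
    [[0,0,0],0]
  ],
  "hand": 0.055
}}

```text
time_s: 13.63
tcp_pos: [0.5581, -0.2181, 0.0228]
ee_rot: [[-1.0, -0.0, 0.001], [-0.0, 1.0, -0.0], [-0.001, -0.0, -1.0]]
wrist_force: [1.1, 0.0, -0.1]
gripper_width: 0.618
gripper_force: 0.0
```

{"fn": "apply_moves", "kwargs": {
  "moves": [
    [[0,0,0],0],
    [[0,0,0],0],
    [[0,0,0],0]
  ]
}}

```text
time_s: 13.88
tcp_pos: [0.5579, -0.218, 0.0226]
ee_rot: [[-1.0, 0.0, 0.0], [0.0, 1.0, -0.0], [-0.0, -0.0, -1.0]]
wrist_force: [-0.7, 0.3, -0.3]
gripper_width: 0.628
gripper_force: 0.0
```

Run:
```python
from h import *
s=r.sense();print(s["tcp_pos"],s["wrist_force"])
q=imaging.capture("side")
for k in ["collar","post_tip","seat"]:
    for d in models.place_of(q,k)[:2]: print(k,d["confidence"],px(d["at"]),atz(q,px(d["at"]),.012))
print(proj(q,[.557,-.217,.030]))
```

```text
[ 0.55786045 -0.21804275  0.02256442] [-0.68516843  0.32590002 -0.26113643]
collar 0.5 [183.9104 201.408 ] [0.74779629 0.13537049 0.012     ]
collar 0.48 [308.6848 162.2016] [ 0.57167799 -0.23660059  0.012     ]
post_tip 0.7 [267.4176 197.4912] [ 0.5705835 -0.009317   0.012    ]
post_tip 0.5 [352.7168 135.2832] [ 0.53769495 -0.47404651  0.012     ]
seat 0.72 [335.8208 187.5072] [ 0.4387287  -0.15954569  0.012     ]
seat 0.64 [350.8224 157.2096] [ 0.47838697 -0.33719789  0.012     ]
[309.9587275  161.27086767]
```

{"fn": "apply_moves", "kwargs": {
  "moves": [
    [[0,0,-0.01],0],
    [[0,0,-0.02],0],
    [[0,0,-0.04],0],
    [[0,0,-0.04],0],
    [[0,0,-0.04],0]
  ]
}}

```text
time_s: 14.5
tcp_pos: [0.5574, -0.2181, 0.1749]
ee_rot: [[-1.0, -0.0, -0.0], [-0.0, 1.0, -0.0], [0.0, -0.0, -1.0]]
wrist_force: [1.1, 0.2, -0.8]
gripper_width: 0.635
gripper_force: 0.0
```

{"fn": "apply_moves", "kwargs": {
  "moves": [
    [[0,0,-0.04],0],
    [[-0.023,0,0],0],
    [[-0.022,0,0],0],
    [[0,0,0],0],
    [[0,0,0],0]
  ]
}}

```text
time_s: 14.92
tcp_pos: [0.603, -0.2178, 0.2126]
ee_rot: [[-1.0, -0.0, -0.0], [-0.0, 1.0, 0.0], [0.0, 0.0, -1.0]]
wrist_force: [-0.6, 1.1, 0.1]
gripper_width: 0.634
gripper_force: 0.0
```

{"fn": "apply_moves", "kwargs": {
  "moves": [
    [[0,0,0],0],
    [[0,0,0],0],
    [[0,0,0],0],
    [[0,0,0],0],
    [[0,0,0],0]
  ]
}}

```text
time_s: 15.33
tcp_pos: [0.6025, -0.2181, 0.2127]
ee_rot: [[-1.0, 0.0, -0.0], [0.0, 1.0, 0.0], [0.0, 0.0, -1.0]]
wrist_force: [0.5, 0.1, 0.6]
gripper_width: 0.632
gripper_force: 0.0
```

Run:
```python
from h import *
np.set_printoptions(precision=4,suppress=True)
p=imaging.capture("wrist");t=np.array(r.sense()["tcp_pos"]);print(t,p["eye"])
q=imaging.capture("side")
for n,P in [("w",p),("s",q)]:
  for k,z in [("collar",.012),("post_tip",.086)]:
    for d in models.place_of(P,k)[:2]: print(n,k,round(d["confidence"],2),px(d["at"]),atz(P,px(d["at"]),z))
for z in (.012,.030,.086): print(z,proj(p,[.557,-.217,z]),proj(q,[.557,-.217,z]))
R=lambda f,s:cv2.resize(f,s,interpolation=cv2.INTER_CUBIC)
cv2.imwrite("pics/w8.png",np.hstack([R(p["frame"][85:175,205:295],(400,400)),R(q["frame"][130:190,280:340],(400,400))]))
```

```text
[ 0.6026 -0.2181  0.2127] [ 0.5352 -0.2178  0.3755]
w collar 0.89 [247.7056 132.288 ] [ 0.5606 -0.218   0.012 ]
w post_tip 0.93 [246.3232 134.8992] [ 0.5578 -0.2193  0.086 ]
w post_tip 0.6 [109.2096  60.288 ] [ 0.4923 -0.3411  0.086 ]
s collar 0.64 [244.992 156.288] [ 0.7553 -0.1546  0.012 ]
s collar 0.59 [307.712  166.6944] [ 0.5608 -0.212   0.012 ]
s post_tip 0.65 [348.7232 137.8176] [ 0.4853 -0.3197  0.086 ]
s post_tip 0.53 [309.504  144.8832] [ 0.5608 -0.2149  0.086 ]
0.012 [248.5796 129.2158] [309.6359 166.36  ]
0.03 [248.6136 130.1943] [309.9587 161.2709]
0.086 [248.746  134.0013] [310.9934 144.9578]
```

View pics/w8.png

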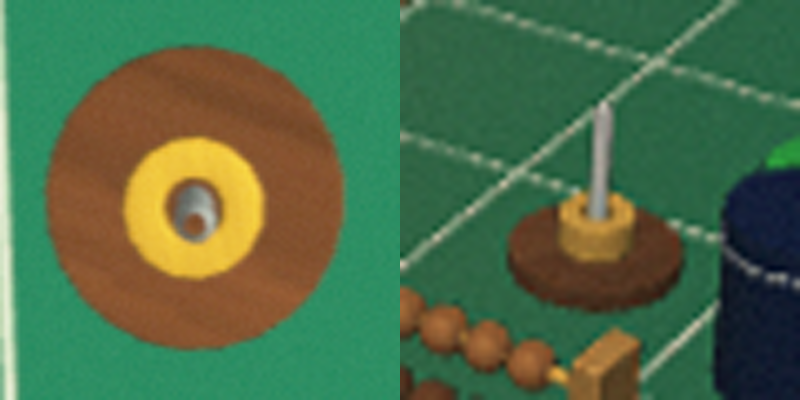

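{"fn": "apply_moves", "kwargs": {
  "moves": [
    [[0.004,0.03,0],0],
    [[0.006,0.039,0],0],
    [[0.006,0.039,0],0],
    [[0.006,0.039,0],0],
    [[0.006,0.039,0],0]
  ]
}}

```text
time_s: 16.05
tcp_pos: [0.5744, -0.0306, 0.2127]
ee_rot: [[-1.0, 0.001, 0.0], [0.001, 1.0, 0.0], [-0.0, 0.0, -1.0]]
wrist_force: [-0.2, 0.1, -0.1]
gripper_width: 0.631
gripper_force: 0.0
```

{"fn": "apply_moves", "kwargs": {
  "moves": [
    [[0.006,0.039,0],0],
    [[0.006,0.039,0],0],
    [[0.006,0.039,0],0],
    [[0.006,0.039,0],0],
    [[0.006,0.039,0],0]
  ]
}}

```text
time_s: 16.47
tcp_pos: [0.5443, 0.1648, 0.2129]
ee_rot: [[-1.0, -0.0, 0.001], [-0.0, 1.0, 0.0], [-0.001, 0.0, -1.0]]
wrist_force: [0.3, -0.0, 0.6]
gripper_width: 0.633
gripper_force: 0.0
```

{"fn": "apply_moves", "kwargs": {
  "moves": [
    [[0.006,0.039,0],0],
    [[0.006,0.039,0],0],
    [[0.006,0.032,0],0],
    [[0,0,0],0],
    [[0,0,0],0]
  ]
}}

```text
time_s: 16.88
tcp_pos: [0.5263, 0.2747, 0.2122]
ee_rot: [[-1.0, -0.003, -0.0], [-0.003, 1.0, -0.0], [0.0, -0.0, -1.0]]
wrist_force: [-0.6, -0.7, -0.4]
gripper_width: 0.631
gripper_force: 0.0
```

{"fn": "apply_moves", "kwargs": {
  "moves": [
    [[0,0,0],0],
    [[0,0,0],0],
    [[0,0,0],0],
    [[0,0,0],0],
    [[0,0,0],0]
  ]
}}

```text
time_s: 17.3
tcp_pos: [0.5272, 0.2721, 0.2127]
ee_rot: [[-1.0, 0.001, 0.0], [0.001, 1.0, 0.0], [-0.0, 0.0, -1.0]]
wrist_force: [0.0, 0.5, -0.4]
gripper_width: 0.633
gripper_force: 0.0
```

```bash
cat > im.py <<'E'
from h import *
np.set_printoptions(precision=4,suppress=True)
for i in range(2):
    p=imaging.capture("wrist");t=np.array(r.sense()["tcp_pos"]);print(t,p["eye"])
    for d in models.place_of(p,"imam")[:2]: print("place",round(d["confidence"],2),px(d["at"]),atz(p,px(d["at"]),.01))
    for d in models.cut_out(p,"imam")[:2]:
        m=d["region"].astype(np.uint8); x,y,w,h=cv2.boundingRect(m); print("cut",round(d["confidence"],2),x,y,w,h)
    # compare: projected extents of a model imam at candidate
    def box(X):
        P=[]
        for rr,z in [(.013,.010),(.013,.016),(.0095,.016),(.0095,.074)]:
            for a in np.linspace(0,2*np.pi,40): P.append(proj(p,[X[0]+rr*np.cos(a),X[1]+rr*np.sin(a),z]))
        P.append(proj(p,[X[0],X[1],.086])); P=np.array(P); return P.min(0),P.max(0)
    print(box((.4824,.2727)))
    cv2.imwrite(f"pics/im{i}.png",p["frame"])
E
python3 im.py
```

```text
[0.5271 0.2723 0.2127] [0.4598 0.2725 0.3755]
place 0.98 [188.0064  46.8864] [0.3918 0.2061 0.01  ]
place 0.72 [248.7808 129.408 ] [0.482  0.2735 0.01  ]
cut 0.94 238 118 22 24
cut 0.58 169 22 33 37
(array([236.9389, 118.5005]), array([259.2139, 143.5349]))
[0.527  0.2727 0.2126] [0.4597 0.2729 0.3755]
place 0.75 [188.8768  47.5008] [0.3923 0.2074 0.01  ]
place 0.61 [244.7872 129.216 ] [0.4817 0.2692 0.01  ]
cut 0.77 169 22 33 37
(array([236.5878, 118.6241]), array([258.8653, 143.6804]))
```

{"fn": "apply_moves", "kwargs": {
  "moves": [
    [[0.023,0.001,0],0],
    [[0.022,0,0],0],
    [[0,0,0],0],
    [[0,0,0.03],0],
    [[0,0,0.03],0]
  ]
}}

```text
time_s: 18.02
tcp_pos: [0.4831, 0.2754, 0.1543]
ee_rot: [[-1.0, -0.001, 0.005], [-0.001, 1.0, 0.005], [-0.005, 0.005, -1.0]]
wrist_force: [-0.3, 0.3, -1.2]
gripper_width: 0.629
gripper_force: 0.0
```

{"fn": "apply_moves", "kwargs": {
  "moves": [
    [[0,0,0],0],
    [[0,0,0],0],
    [[0,0,0],0],
    [[0,0,0],0],
    [[0,0,0],0]
  ]
}}

```text
time_s: 18.43
tcp_pos: [0.4829, 0.2746, 0.1543]
ee_rot: [[-1.0, -0.0, 0.003], [-0.0, 1.0, 0.002], [-0.003, 0.002, -1.0]]
wrist_force: [-0.9, 0.8, -0.2]
gripper_width: 0.632
gripper_force: 0.0
```

```bash
python3 im.py
```

```text
[0.4826 0.2745 0.154 ] [0.4151 0.2746 0.317 ]
place 0.6 [178.4832  82.2912] [0.3901 0.2088 0.01  ]
place 0.55 [243.6096 178.0992] [0.4842 0.2708 0.01  ]
cut 0.86 233 164 26 37
cut 0.6 150 63 43 33
(array([232.5841, 164.0348]), array([258.1531, 203.7954]))
[0.4821 0.2741 0.1533] [0.4148 0.2744 0.3163]
place 0.87 [246.5792 176.9856] [0.4821 0.2734 0.01  ]
place 0.78 [178.4832  84.0192] [0.391  0.2083 0.01  ]
cut 0.96 234 164 26 39
cut 0.96 151 64 42 33
(array([233.106 , 164.9152]), array([258.7231, 204.8757]))
```

{"fn": "apply_moves", "kwargs": {
  "moves": [
    [[0,-0.0008,0.03],0],
    [[0,0,0.03],0],
    [[0,0,0.03],0],
    [[0,0,0.02],0],
    [[0,0,0.008],0]
  ]
}}

```text
time_s: 19.15
tcp_pos: [0.4803, 0.2716, 0.0314]
ee_rot: [[-1.0, 0.001, -0.004], [0.001, 1.0, -0.004], [0.004, -0.004, -1.0]]
wrist_force: [-0.1, -0.8, -0.1]
gripper_width: 0.632
gripper_force: 0.0
```

{"fn": "apply_moves", "kwargs": {
  "moves": [
    [[0,0,0],0],
    [[0,0,0],0],
    [[0,0,0],0],
    [[0,0,0],0],
    [[0,0,0],0]
  ]
}}

```text
time_s: 19.57
tcp_pos: [0.4826, 0.2738, 0.036]
ee_rot: [[-1.0, -0.0, 0.002], [-0.0, 1.0, 0.002], [-0.002, 0.002, -1.0]]
wrist_force: [-0.0, -0.2, 0.5]
gripper_width: 0.631
gripper_force: 0.0
```

{"fn": "apply_moves", "kwargs": {
  "moves": [
    [[0,0,0],0],
    [[0,0,0],0],
    [[0,0,0],0],
    [[0,0,0],0],
    [[0,0,0],0]
  ]
}}

```text
time_s: 19.98
tcp_pos: [0.4819, 0.2731, 0.0346]
ee_rot: [[-1.0, 0.0, 0.0], [0.0, 1.0, 0.0], [-0.0, 0.0, -1.0]]
wrist_force: [-0.2, 0.5, 0.4]
gripper_width: 0.631
gripper_force: 0.0
```

{"fn": "apply_moves", "kwargs": {
  "moves": [
    [[0,0,0],0],
    [[0,0,0],0],
    [[0,0,0],0],
    [[0,0,0],0],
    [[0,0,0],0]
  ],
  "hand": 0.01
}}

```text
time_s: 20.4
tcp_pos: [0.4819, 0.2732, 0.0345]
ee_rot: [[-1.0, 0.0, -0.0], [0.0, 1.0, -0.0], [0.0, -0.0, -1.0]]
wrist_force: [-0.0, -0.2, -0.2]
gripper_width: 0.339
gripper_force: 0.0
```

{"fn": "apply_moves", "kwargs": {
  "moves": [
    [[0,0,0],0],
    [[0,0,0],0],
    [[0,0,0],0],
    [[0,0,0],0],
    [[0,0,0],0]
  ]
}}

```text
time_s: 20.82
tcp_pos: [0.4819, 0.2732, 0.0345]
ee_rot: [[-1.0, 0.0, 0.0], [0.0, 1.0, 0.0], [-0.0, 0.0, -1.0]]
wrist_force: [-0.4, 0.5, -1.2]
gripper_width: 0.207
gripper_force: 30.0
```

{"fn": "apply_moves", "kwargs": {
  "moves": [
    [[0,0,-0.015],0],
    [[0,0,-0.035],0],
    [[0,0,-0.04],0],
    [[0,0,-0.04],0],
    [[0,0,-0.035],0]
  ]
}}

```text
time_s: 21.23
tcp_pos: [0.482, 0.2731, 0.2022]
ee_rot: [[-1.0, -0.0, 0.001], [-0.0, 1.0, 0.001], [-0.001, 0.001, -1.0]]
wrist_force: [0.3, 0.5, -0.5]
gripper_width: 0.204
gripper_force: 30.0
```

{"fn": "apply_moves", "kwargs": {
  "moves": [
    [[0,0,-0.005],0],
    [[-0.002,-0.01,0],0],
    [[-0.004,-0.025,0],0],
    [[-0.006,-0.037,0],0],
    [[-0.006,-0.037,0],0]
  ]
}}

```text
time_s: 21.65
tcp_pos: [0.4986, 0.1624, 0.2024]
ee_rot: [[-1.0, -0.002, -0.004], [-0.002, 1.0, -0.002], [0.004, -0.002, -1.0]]
wrist_force: [0.0, 0.2, 0.1]
gripper_width: 0.21
gripper_force: 30.0
```

{"fn": "apply_moves", "kwargs": {
  "moves": [
    [[-0.006,-0.037,0],0],
    [[-0.006,-0.037,0],0],
    [[-0.006,-0.037,0],0],
    [[-0.006,-0.037,0],0],
    [[-0.006,-0.037,0],0]
  ]
}}

```text
time_s: 22.07
tcp_pos: [0.5283, -0.0234, 0.2025]
ee_rot: [[-1.0, 0.0, -0.004], [0.0, 1.0, -0.0], [0.004, -0.0, -1.0]]
wrist_force: [0.9, -0.1, -0.5]
gripper_width: 0.211
gripper_force: 30.0
```

{"fn": "apply_moves", "kwargs": {
  "moves": [
    [[-0.006,-0.037,0],0],
    [[-0.006,-0.037,0],0],
    [[-0.006,-0.037,0],0],
    [[-0.006,-0.037,0],0],
    [[-0.004,-0.025,0],0]
  ]
}}

```text
time_s: 22.48
tcp_pos: [0.5563, -0.1971, 0.202]
ee_rot: [[-1.0, 0.003, -0.004], [0.003, 1.0, 0.001], [0.004, 0.001, -1.0]]
wrist_force: [0.4, -0.7, -0.2]
gripper_width: 0.213
gripper_force: 30.0
```

{"fn": "apply_moves", "kwargs": {
  "moves": [
    [[0,-0.015,0],0],
    [[0,-0.008,0],0],
    [[0,0,0],0],
    [[0,0,0],0],
    [[0,0,0],0]
  ]
}}

```text
time_s: 22.9
tcp_pos: [0.5574, -0.2159, 0.204]
ee_rot: [[-1.0, -0.001, -0.001], [-0.001, 1.0, 0.0], [0.001, 0.0, -1.0]]
wrist_force: [-0.0, -0.1, -0.5]
gripper_width: 0.21
gripper_force: 30.0
```

{"fn": "apply_moves", "kwargs": {
  "moves": [
    [[0,0,0],0],
    [[0,0,0],0],
    [[0,0,0],0],
    [[0,0,0],0],
    [[0,0,0],0]
  ]
}}

```text
time_s: 23.32
tcp_pos: [0.5579, -0.2165, 0.2047]
ee_rot: [[-1.0, -0.001, 0.0], [-0.001, 1.0, 0.0], [-0.0, 0.0, -1.0]]
wrist_force: [0.1, -1.0, -1.1]
gripper_width: 0.212
gripper_force: 30.0
```

{"fn": "apply_moves", "kwargs": {
  "moves": [
    [[0,0,0.02],0],
    [[0,0,0.02],0],
    [[0,0,0.015],0],
    [[0,0,0.01],0],
    [[0,0,0.005],0]
  ]
}}

```text
time_s: 23.73
tcp_pos: [0.5572, -0.2167, 0.133]
ee_rot: [[-1.0, 0.0, -0.002], [0.0, 1.0, 0.0], [0.002, 0.0, -1.0]]
wrist_force: [-0.2, -0.1, 0.0]
gripper_width: 0.21
gripper_force: 30.0
```

{"fn": "apply_moves", "kwargs": {
  "moves": [
    [[0,0,0],0],
    [[0,0,0],0],
    [[0,0,0],0],
    [[0,0,0],0],
    [[0,0,0],0]
  ]
}}

```text
time_s: 24.15
tcp_pos: [0.5583, -0.2169, 0.1354]
ee_rot: [[-1.0, 0.0, 0.002], [0.0, 1.0, -0.0], [-0.002, -0.0, -1.0]]
wrist_force: [-0.4, 0.2, -0.3]
gripper_width: 0.214
gripper_force: 30.0
```

{"fn": "apply_moves", "kwargs": {
  "moves": [
    [[0,0,0],0],
    [[0,0,0],0],
    [[0,0,0],0],
    [[0,0,0],0],
    [[0,0,0],0]
  ]
}}

```text
time_s: 24.57
tcp_pos: [0.5579, -0.2168, 0.1345]
ee_rot: [[-1.0, 0.0, -0.0], [0.0, 1.0, -0.0], [0.0, -0.0, -1.0]]
wrist_force: [0.4, -0.1, 0.3]
gripper_width: 0.209
gripper_force: 30.0
```

```bash
cat > fin.py <<'E'
from h import *
np.set_printoptions(precision=4,suppress=True)
def box(p,X,z0):
    P=[]
    for rr,z in [(.013,0),(.013,.006),(.0095,.006)]:
        for a in np.linspace(0,2*np.pi,40): P.append(proj(p,[X[0]+rr*np.cos(a),X[1]+rr*np.sin(a),z0+z]))
    P=np.array(P);return P.min(0),P.max(0)
for n in ["wrist","side","top"]:
    p=imaging.capture(n);cv2.imwrite(f"pics/fin_{n}.png",p["frame"]); t=np.array(r.sense()["tcp_pos"]); print(n,t)
    for d in models.place_of(p,"imam")[:2]: print(" place",round(d["confidence"],2),px(d["at"]))
    for d in models.cut_out(p,"imam")[:2]: print(" cut",round(d["confidence"],2),cv2.boundingRect(d["region"].astype(np.uint8)))
    for d in models.place_of(p,"post_tip")[:2]: print(" tip",round(d["confidence"],2),px(d["at"]))
    z0=t[2]-.0245; print(" pred foot",proj(p,[*t[:2],z0]),box(p,t,z0)," pred tip",proj(p,[.558,-.217,.086]))
    # dx,dy jacobian at tip
    b=proj(p,[.558,-.217,.09]); print(" px/mm x,y,z",[proj(p,np.array([.558,-.217,.09])+e)-b for e in np.eye(3)*.001])
    # horizontal edge scan side
    if n=="side":
        h=cv2.cvtColor(p["frame"],cv2.COLOR_BGR2HSV)
        for v in range(122,166,2):
            row=h[v,296:326]; print(v,''.join('g' if (50<a[0]<95 and a[1]>90) else ('k' if a[2]<50 else ('w' if a[1]<70 else 'o')) for a in row))
E
python3 fin.py
```

```text
wrist [ 0.5578 -0.2169  0.1345]
 place 0.69 [245.6064 216.8064]
 cut 0.76 (228, 197, 39, 87)
 cut 0.71 (244, 0, 114, 93)
 tip 0.79 [ 64.3072 116.6976]
 tip 0.71 [244.2752 207.0144]
 pred foot [247.418  216.4142] (array([226.9219, 197.3711]), array([267.884 , 238.6077]))  pred tip [247.2784 205.4528]
 px/mm x,y,z [array([0.001 , 1.3255]), array([ 1.3928, -0.0002]), array([-0.0029,  0.4335])]
side [ 0.5579 -0.2168  0.1345]
 place 0.63 [280.2176 275.0976]
 place 0.54 [314.0096 137.5104]
 cut 0.64 (274, 249, 11, 29)
 cut 0.39 (296, 148, 27, 29)
 tip 0.71 [349.9008 133.2096]
 tip 0.59 [306.7904 142.0032]
 pred foot [311.1631 137.6754] (array([306.6944, 133.7698]), array([315.7648, 139.79  ]))  pred tip [310.6977 144.865 ]
 px/mm x,y,z [array([-0.296 , -0.0925]), array([-0.1702,  0.1356]), array([ 0.0188, -0.299 ])]
122 gggggggggkkkkkkkkoookkgggggggg
124 gggggggggkkkkkkkkoowkkgggggggg
126 gggggggggkkkkkkkkoowkkgggggggg
128 gggggggggkkkkkkkkookkkgggggggg
130 gggggggggkkkkkkkwooggggggggggg
132 wgggggggggggkkkkoooggggggggggg
134 ggoggwwgggggoooooooggggggggwwo
136 gggggggggggooooooooogggggwwgg
[... 188 characters left out ...]
gggwwgwwwgggggggggggggg
150 gggggggwwwgggwwwgggggggggggggg
152 gggggwwggggggwwwgggggggggggggg
154 ggwwwggggggggwwwgggggggggggggg
156 wwwwwgggggggowwogggggggggggggg
158 gggggggogwwowwwogggggggggggggg
160 gggggggooooowwwooooggggggggggg
162 ggooooooooooowwooooooooggggggg
164 goooooooooooooooooooooooowgwwg
top [ 0.5579 -0.2169  0.1345]
 place 0.65 [196.096  265.6896]
 place 0.64 [279.5008 131.4816]
 cut 0.66 (191, 263, 12, 9)
 tip 0.77 [404.7872 229.4016]
 tip 0.53 [353.8944 198.9888]
 pred foot [356.2433 198.7376] (array([351.1727, 193.3532]), array([361.8918, 203.7283]))  pred tip [354.2164 200.1526]
 px/mm x,y,z [array([-0.0213, -0.3768]), array([-0.3831,  0.0046]), array([ 0.0854, -0.0605])]
```

```bash
cat > sub.py <<'E'
from h import *
np.set_printoptions(precision=3,suppress=True)
def cen(f,v,a,b):
    row=f[v-1:v+1+1].astype(float).mean(0) if False else f[v].astype(float)
    bg=np.linspace(0,1,b-a)[:,None]*(row[b-2:b].mean(0)-row[a:a+2].mean(0))+row[a:a+2].mean(0)
    w=np.linalg.norm(row[a:b]-bg,axis=1); w[w<25]=0; w=np.minimum(w,60)
    return (w*np.arange(a,b)).sum()/w.sum(), w.sum()/60
t=np.mean([r.sense()["tcp_pos"]],0); z0=t[2]-.0245
s=imaging.capture("side")
for v in (151,152,153,154,155):
    zs=np.linspace(.02,.086,100); pr=np.array([proj(s,[.558,-.217,z]) for z in zs]); print("s post",v,cen(s["frame"],v,304,317),np.interp(v,pr[::-1,1],pr[::-1,0]))
for v in (135,136,137): print("s foot",v,cen(s["frame"],v,302,316+4))
print(proj(s,[*t[:2],z0+.003]))
w=imaging.capture("wrist")
for v in (178,182,185,188,190,192): 
    zs=np.linspace(.02,.086,100); pr=np.array([proj(w,[.558,-.217,z]) for z in zs]); print("w post",v,cen(w["frame"],v,236,260),np.interp(v,pr[:,1],pr[:,0]))
for v in (203,206,210,213): print("w foot",v,cen(w["frame"],v,220,277))
print(proj(w,[*t[:2],z0+.006]))
# wrist vertical profile through column 247
for v in range(160,222,2): print(v,w["frame"][v,245:250].mean(0).astype(int),end=" ")
E
python3 sub.py
```

```text
s post 151 (np.float64(309.73447277819014), np.float64(3.398911342451575)) 310.31110552260793
s post 152 (np.float64(309.9452287336971), np.float64(2.844218548458708)) 310.2480951314143
s post 153 (np.float64(309.9504918784991), np.float64(2.858481929334466)) 310.18508474022065
s post 154 (np.float64(309.89365660650924), np.float64(2.7116354810367245)) 310.122074349027
s post 155 (np.float64(309.75981094009745), np.float64(2.418986021563288)) 310.05906395783336
s foot 135 (np.float64(309.89130496499007), np.float64(10.217210514122492))
s foot 136 (np.float64(310.2376809933346), np.float64(10.422202844075334))
s foot 137 (np.float64(311.0), np.float64(9.0))
[311.225 136.749]
w post 178 (np.float64(nan), np.float64(0.0)) 247.4159424476918
w post 182 (np.float64(246.9105529334833), np.float64(14.810746030661873)) 247.4159424476918
w post 185 (np.float64(247.0), np.float64(17.0)) 247.40998924037353
w post 188 (np.float64(247.25996123016657), np.float64(17.505643170381045)) 247.39004246789682
w post 190 (np.float64(247.13662159861767), np.float64(16.465939546914132)) 247.37674461957903
w 
[... 384 characters left out ...]
00471))
[247.404 219.666]
160 [ 50  87 143] 162 [ 50  90 143] 164 [ 48  86 140] 166 [ 41 105 135] 168 [ 47 135 173] 170 [ 67 215 247] 172 [ 68 214 247] 174 [ 68 212 246] 176 [ 66 209 245] 178 [ 66 198 239] 180 [125 137 137] 182 [130 138 131] 184 [129 138 131] 186 [132 139 133] 188 [133 141 134] 190 [134 141 135] 192 [134 143 136] 194 [136 143 138] 196 [130 138 134] 198 [29 51 75] 200 [ 47  87 134] 202 [ 41  83 132] 204 [ 51  91 134] 206 [ 99 135 147] 208 [ 94 129 140] 210 [ 89 120 134] 212 [ 80 110 123] 214 [ 68  95 111] 216 [ 61  87 105] 218 [56 82 98] 220 [ 65  91 107] sub.py:7: RuntimeWarning: invalid value encountered in scalar divide
  return (w*np.arange(a,b)).sum()/w.sum(), w.sum()/60
```

{"fn": "apply_moves", "kwargs": {
  "moves": [
    [[0,0,0.003],0],
    [[0,0,0.004],0],
    [[0,0,0.004],0],
    [[0,0,0.002],0],
    [[0,0,0.001],0]
  ]
}}

```text
time_s: 25.68
tcp_pos: [0.5575, -0.2168, 0.1197]
ee_rot: [[-1.0, 0.0, -0.001], [0.0, 1.0, 0.0], [0.001, 0.0, -1.0]]
wrist_force: [-0.6, -0.2, -0.1]
gripper_width: 0.212
gripper_force: 30.0
```

{"fn": "apply_moves", "kwargs": {
  "moves": [
    [[0,0,0],0],
    [[0,0,0],0],
    [[0,0,0],0],
    [[0,0,0],0],
    [[0,0,0],0]
  ]
}}

```text
time_s: 26.1
tcp_pos: [0.558, -0.2169, 0.1208]
ee_rot: [[-1.0, 0.0, 0.0], [0.0, 1.0, -0.0], [-0.0, -0.0, -1.0]]
wrist_force: [-0.3, 0.5, 0.4]
gripper_width: 0.21
gripper_force: 30.0
```

{"fn": "apply_moves", "kwargs": {
  "moves": [
    [[0,0,0],0],
    [[0,0,0],0],
    [[0,0,0],0],
    [[0,0,0],0],
    [[0,0,0],0]
  ]
}}

```text
time_s: 26.52
tcp_pos: [0.5579, -0.2168, 0.1205]
ee_rot: [[-1.0, 0.0, -0.0], [0.0, 1.0, 0.0], [0.0, 0.0, -1.0]]
wrist_force: [-0.1, -0.7, -1.1]
gripper_width: 0.211
gripper_force: 30.0
```

{"fn": "apply_moves", "kwargs": {
  "moves": [
    [[0,0,0],0],
    [[0,0,0],0],
    [[0,0,0],0],
    [[0,0,0],0],
    [[0,0,0],0]
  ]
}}

```text
time_s: 26.93
tcp_pos: [0.5579, -0.2168, 0.1205]
ee_rot: [[-1.0, 0.0, -0.0], [0.0, 1.0, -0.0], [0.0, -0.0, -1.0]]
wrist_force: [0.6, -0.4, -0.4]
gripper_width: 0.207
gripper_force: 30.0
```

Run:
```python
from h import *
p=imaging.capture("side");h=cv2.cvtColor(p["frame"],cv2.COLOR_BGR2HSV)
s=r.sense();t=s["tcp_pos"];print(s["time_s"],t,s["joint_velocities"],s["ee_rot"][2])
print("pred foot bottom centre",proj(p,[t[0],t[1],t[2]-.0245]),"tip",proj(p,[.558,-.217,.086]))
for v in range(130,156):
    print(v,''.join('g' if (50<a[0]<95 and a[1]>90) else ('k' if a[2]<50 else ('w' if a[1]<70 else 'o')) for a in h[v,296:326]))
```

```text
26.9833 [ 0.55786383 -0.21681571  0.12054836] [-1.21903480e-01  5.35128670e-05 -5.95214216e-04 -2.42772521e-02
  4.28782528e-02 -1.02359629e-01] [ 1.84452267e-05  2.43914713e-05 -1.00000000e+00]
pred foot bottom centre [310.89609605 141.89645738] tip [310.69767345 144.86501311]
130 gggggggggkkkkkkkkookkkgggggggg
131 gggggggggkkkkkkkwookkggggggggg
132 wogggggggkkkkkkkkookkggggggggg
133 ogwwgggggkkkkkkkoookkgggggggww
134 ggogowwgokkkkkkkoooggggggggwwo
135 gggggggggkkkkkkkooogggggggwwgg
136 gggggggggggkkkkkoooggggggwwggg
137 ggggggggggggookkooogggggwwgggg
138 ggggggggggggoooooowwwgowwggggg
139 ggggggggggggoooooooggwwwgggggg
140 gggggggggggooooooooowwoggwwggg
141 gggggggggggooooooooooggggggggw
142 gggggggggggooooooooogggggggggg
143 ggggggggggggoooooooggggggggggg
144 gggggggggggggggwwggggggggggggg
145 ggggggggggggggwwgggggggggggggg
146 ggggggggggggwwwwgggggggggggggg
147 gggggggggggwwwwwgggggggggggggg
148 ggggggggggwwgwwwgggggggggggggg
149 gggggggggwwggwwwgggggggggggggg
150 gggggggwwwgggwwwgggggggggggggg
151 ggggggwwgggggwwwgggggggggggggg
152 gggggwwggggggwwwgggggggggggggg
153 ggggwwgggggggwwwgggggggggggggg
154 ggwwwggggggggwwwgggggggggggggg
155 wwwggggggggggwwogggggggggggggg
```

{"fn": "apply_moves", "kwargs": {
  "moves": [
    [[-0.0005,0,0],0],
    [[0,0,0],0],
    [[0,0,0],0],
    [[0,0,0],0],
    [[0,0,0],0]
  ]
}}

```text
time_s: 27.4
tcp_pos: [0.5583, -0.2169, 0.1205]
ee_rot: [[-1.0, 0.0, -0.0], [0.0, 1.0, 0.0], [0.0, 0.0, -1.0]]
wrist_force: [-0.4, -0.7, 0.2]
gripper_width: 0.211
gripper_force: 30.0
```

{"fn": "apply_moves", "kwargs": {
  "moves": [
    [[0,0,0],0],
    [[0,0,0],0],
    [[0,0,0],0],
    [[0,0,0],0],
    [[0,0,0],0]
  ]
}}

```text
time_s: 27.82
tcp_pos: [0.5583, -0.2168, 0.1206]
ee_rot: [[-1.0, 0.0, -0.0], [0.0, 1.0, 0.0], [0.0, 0.0, -1.0]]
wrist_force: [0.1, 0.3, -0.6]
gripper_width: 0.21
gripper_force: 30.0
```

```bash
python3 -c "
from h import *
s=r.sense();print(s['time_s'],s['tcp_pos'],s['gripper_force']);print(r.finish_job())"
```

```text
27.8167 [ 0.55833937 -0.21684305  0.12055665] 29.999421313405037
the job is handed in; nothing more can be done
None
```

The job is handed in at 27.8 s (limit 72 s): the collar sits flat on the stand's foot and is released, and the horn imam is held upright and still about 10 mm above the post tip, centred to within about 1 mm by my measurements; no verdict came back.

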